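# Put the sanding kit away in the low roofed case

## Task

Put the pine offcut, the brown sanding block and the bare steel block away in the low steel case on the bench: all three lying flat and squarely on its floor, fully inside, with nothing sticking out of its open front. There is only just room: the offcut goes lengthwise along one side, the two blocks one behind the other beside it. Leave the tin, the oil bottle and the pliers where they are.

Things in the scene. Friction and masses are not known exactly. Their poses are not given: they have to be found in the camera images.
- case: low grey steel case screwed to the bench, open at the front, which faces roughly to the robot's right (-y). Inside 132 wide (y), 192 deep (x), 42 high; floor 2 thick, side walls 3 thick, outside 196 x 138 x 46 high. Origin: centre of the underside; x points inwards, z up; front edge at x = -98, inner side of the back at x = +94
- case_mouth (a point): middle of the front edge of the case's floor, on the floor's upper face (2 above the bench), axes as the case's: x > 0 is inside, the back is at x = 192, the side walls' inner faces at y = -66 and +66. In front of the edge a bevelled lip, 12 long, rises from the bench to the floor; four screwed feet stick out 17 at the case's sides
- case_roof (a point): middle of the front edge of the case's slotted roof, which begins 22 behind the front edge of the floor and side walls; underside 44 above the bench, rolled edge up to 48. Things cannot be lowered in: they must be pushed in under it through the front
- wood_offcut: pale pine offcut, a plain bar 45 x 160 x 30 (x, y, z), 0.1 to 0.2 kg, lying flat; origin: centre of the underside, long axis y
- sanding_block: brown cork sanding block, 61 x 101 x 28 (x, y, z), about 0.1 kg, lying flat; origin: centre of the underside, long axis y
- steel_block: bare steel bench block, 60 x 75 x 22 (x, y, z), 0.5 to 0.9 kg, lying flat; origin: centre of the underside, longer axis y
- tin: bystander: loose round tin with a screw lid, 62 across, 70 high, standing off the case's front on its far side; origin: centre of the underside, z up
- oil_bottle: bystander: loose yellow flat oil bottle, 52 x 74 x 127 high, standing off the case's front on its near side; origin: centre of the underside, z up
- pliers: bystander: loose pliers with red grips, 41 x 180 x 12, lying on the near edge of the bench; origin: centre of the underside, long axis y
There are look-alikes about, which are no part of the job. What is shaped like the sanding_block but pink is not meant.

How it is judged (in metres and radians):
At the end, for the whole second after the job is handed in: The offcut, the sanding block and the steel block lie flat and at rest on the case's floor, between its side walls, lined up with it to about 11 degrees, and the middle of each one's outer end sticks out past the front edge of the floor by no more than 3 mm (x of wood_offcut in the frame of case_mouth between 0.077 and 0.165 m and angle between the y axis of each of wood_offcut, sanding_block and the x axis of case, either way round below 0.2 rad and y of wood_offcut in the frame of case_mouth between -0.055 and 0.055 m and z of each of wood_offcut, sanding_block, steel_block in the frame of case_mouth below 0.006 m and angle between each of wood_offcut, sanding_block, steel_block's own z axis and vertical below 0.1 rad and linear speed of each of wood_offcut, sanding_block, steel_block below 0.02 m/s and x of sanding_block in the frame of case_mouth between 0.0475 and 0.165 m and y of sanding_block in the frame of case_mouth between -0.055 and 0.055 m and ((x of steel_block in the frame of case_mouth above 0.0345 m and angle between the y axis of steel_block and the x axis of case, either way round below 0.2 rad) or (x of steel_block in the frame of case_mouth above 0.027 m and angle between the x axis of steel_block and the x axis of case, either way round below 0.2 rad)) and x of steel_block in the frame of case_mouth below 0.165 m and y of steel_block in the frame of case_mouth between -0.055 and 0.055 m); the robot touches nothing.
It fails at once if the tin is moved by more than 20 mm or knocked over (distance of tin from where it was at the start of the episode above 0.02 m or angle between tin's own z axis and vertical above 0.3 rad).
It fails at once if the oil bottle is moved by more than 20 mm or knocked over (distance of oil_bottle from where it was at the start of the episode above 0.02 m or angle between oil_bottle's own z axis and vertical above 0.3 rad).
It fails at once if the pliers is moved by more than 20 mm or knocked over (distance of pliers from where it was at the start of the episode above 0.02 m or angle between pliers's own z axis and vertical above 0.3 rad).
It also fails if it takes over 72 s, if anything falls off the work surface, if the arm or the gripper's body presses on something with over 40 N, if the wrist force passes 120 N, or if a joint passes its speed limit or range.

## Robot

A 6-joint arm with a two-finger parallel gripper is mounted at the origin on a cart in front of the work surface, level with it; the furniture and walls round the work are solid. World frame = base frame: x ahead of the robot, y to its left, z up, the work surface at z = 0. Lengths are in m, angles in degrees, forces in N, time in s.
With the tool pointing down it reaches from about 0.35 to 0.875 m from the base axis. Payload 4.2 kg.
Tool frame: the origin (TCP) lies on the centre line of the jaws, within the pads' length; the fingertips stand 25 mm ahead of it and the grasp point (between the pads) lies 6 mm ahead of it; z points along the fingers, y is the line along which they close (so a half turn about z gives the same grasp; the last joint's range is limited). The gripper opens to 87 mm and grips with 3 to 60 N. Pads are 19 mm wide; open, the fingers measure 117 mm over their backs; the gripper's body (75 mm by 190 mm) begins 51 mm behind the grasp point.
Start: joints at [83.858, 22.042, 0.453, 0, -68.411, -14.817], TCP at [0.224, 0.584, 0.248] pointing down, gripper open.
Joint ranges: [-179.83, 179.83], [-69.29, 118.12], [-61.27, 80.66], [-181.25, 117.63], [-171.15, -9.14], [-177.46, 177.46]. Speed limits (degrees/s): [159.86, 159.86, 180, 180, 180, 180].

## Interface

Orientations are given as a 3x3 rotation matrix whose columns are the frame's x, y, z axes.
In Python, from station import r gives the robot as it stands.
- The arm moves only by the tool move_arm, never from a script. Its argument "series" is a list of rows, each an object with "grip": the opening, from 0 (shut) to 1 (fully open); "xyz": the shift along the tool's x, y, z in mm, a list of three; "angular": the turn, a rotation vector about the tool's x, y, z in rad, a list of three. A call has 1 to 10 rows; each row is the pose to reach, as a shift and turn from the pose commanded when the call began, along the tool's axes at that moment; what a row does not reach only later rows make up. A row lasts 1/10 s, in which the tool goes at most 50 mm and 8.59 degrees, less where a joint would pass 70% of its speed; a pose out of reach is approached as far as the arm can. A call with a gripper value outside its range is refused whole. The fingers move at their own pace and stop on an object; the grip force is fixed at half the most. Time passes only in rows, so rows that repeat a pose let the fingers close. It gives the time, the measured TCP pose, the force, the opening and the grip force at its end, in the units of the state.
- r.sense(): the state, without advancing time (a new reading comes with each control period).
- r.capture(name): name is "scene" or "top"; returns a dict with "img" (480x640x3 uint8, red, green, blue), "camera_matrix" (3x3 intrinsics, pixels), "k1" (the pictures are not rectified: a ray, as slopes to the right and down, at radius r is drawn at 1 + k1 r^2 times it, then the intrinsics apply), "rvec" (rotation vector, rad) and "tvec" (3), from world to camera coordinates, as OpenCV has them. Camera axes: x right, y down, z forward; pixel columns grow to the right and rows downward; lengths in m; the calibration is good to about 2 mm. A picture is of the moment at which its call begins. There is no depth.
- r.finish_job(): hands the job in; it is judged then, once.
The state is a dict: "time_s": time; "joints": joint angles; "joint_velocities": joint speeds; "effort": joint torques, N m; "tcp_pos": TCP position; "ee_rot": TCP orientation; "wrist_force": force on the tool from outside, world axes, zero at the start; "moment": the same for the moment, N m; "gripper_width": opening from 0.0 (shut) to 1.0 (fully open); "gripper_force": force on a finger pad.
Only numpy, scipy, OpenCV 4.12 (cv2) and the standard library are available. Lean on these libraries where they do the work, as an engineer would, in place of code of your own. Each camera call takes 0.05 s, during which the arm holds its last target. There are 200 camera calls.

## Working session

There is one attempt and no reset: what is moved stays moved. The work goes in short steps, Python scripts to look and compute and a tool call to move; the robot and the scene stay as the last step left them, time stands still between calls to the robot, and variables do not carry over. Pictures are saved under pics/ and viewed, at most 11 in all, crops included, and the job is handed in when it is done.

Besides the shell and the picture viewer there is one more tool, called after ">>>" as name(argument=value, ...), one argument or row to a line, values as JSON. move_arm: Moves the arm, as the interface text tells. Its arguments: {"type":"object","properties":{"series":{"type":"array"}},"required":["series"]}

```bash
mkdir -p pics; ls; cat > h.py <<'E'
import numpy as np, cv2
from station import r
def cap(n):
    c=r.capture(n); c['R']=cv2.Rodrigues(np.array(c['rvec'],float))[0]; c['t']=np.array(c['tvec'],float).ravel(); c['K']=np.array(c['camera_matrix'],float); return c
def ray(c,u,v):
    K=c['K']; d=np.array([(u-K[0,2])/K[0,0],(v-K[1,2])/K[1,1]]); s=d.copy()
    for _ in range(20): s=d/(1+c['k1']*(s@s))
    o=-c['R'].T@c['t']; return o,c['R'].T@np.array([s[0],s[1],1])
def onz(c,u,v,z):
    o,d=ray(c,u,v); return o+d*(z-o[2])/d[2]
def proj(c,p):
    q=c['R']@np.array(p,float)+c['t']; s=q[:2]/q[2]; s=s*(1+c['k1']*(s@s)); return c['K'][:2,:2]@s+c['K'][:2,2]
def save(c,n,crop=None,k=1):
    im=c['img'][:,:,::-1]
    if crop: x0,y0,x1,y1=crop; im=im[y0:y1,x0:x1]
    cv2.imwrite('pics/'+n,cv2.resize(im,None,fx=k,fy=k,interpolation=cv2.INTER_CUBIC))
E
python3 - <<'E'
from h import *
for n in('top','scene'):
    c=cap(n); save(c,n+'0.png'); print(n,c['K'].tolist(),c['k1'],-c['R'].T@c['t'],c['R'].round(2).tolist())
s=r.sense();print(s)
E
```

```text
pics
top [[453.26839690473315, 0.0, 316.7774645464201], [0.0, 453.26839690473315, 237.33044243003084], [0.0, 0.0, 1.0]] -0.042423348992549084 [ 0.48476447 -0.03133816  1.13132153] [[-0.01, -1.0, 0.0], [-1.0, 0.01, -0.08], [0.08, -0.0, -1.0]]
scene [[470.87075955787054, 0.0, 313.5233617463588], [0.0, 470.87075955787054, 240.7879088074492], [0.0, 0.0, 1.0]] -0.07096153451941753 [ 0.21288914 -0.80954004  0.58487762] [[0.91, -0.41, 0.02], [-0.2, -0.48, -0.86], [0.36, 0.78, -0.52]]
{'time_s': 0.1, 'joints': array([ 8.38592394e+01,  2.20871504e+01,  3.85019320e-01, -2.51926584e-02,
       -6.84106245e+01, -1.48165089e+01]), 'joint_velocities': array([ 0.03277106, -0.03857316,  0.27615465,  0.12164198, -0.09511049,
        0.03489107]), 'effort': array([ 3.31456658e-05, -3.91687524e+01,  1.87937450e+01,  4.23181459e+00,
        1.34889671e-02, -7.16981094e-05]), 'tcp_pos': array([0.22335095, 0.58318825, 0.2465432 ]), 'ee_rot': array([[ 9.33789444e-01, -3.57822432e-01, -6.17013264e-04],
       [-3.57822948e-01, -9.33787491e-01, -1.91289394e-03],
       [ 1.08317093e-04,  2.00702167e-03, -9.99997980e-01]]), 'wrist_force': array([ 0.296255  , -0.23429734, -0.07541264]), 'moment': array([-0.02790718,  0.01601537,  0.03310822]), 'gripper_force': 0.0, 'gripper_width': 0.9978566793574315}
```

View pics/top0.png

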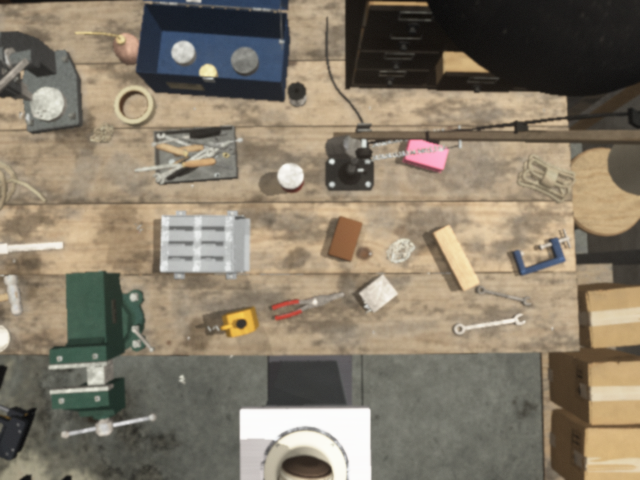

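View pics/scene0.png

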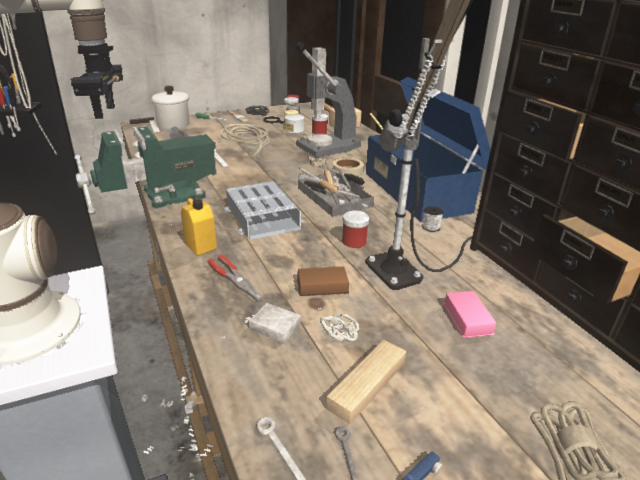

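The top view shows the case at (160–250, 213–277) with its open front to the right. The tin is at (290,177), the bottle at (240,322) and the pliers at (305,303). The brown sanding block is at (345,239), the steel block at (378,293) and the offcut at (456,258).

There are two candidates for the sanding block: the brown one at (345,239) and the pink one at (427,153). The brown one fits, because pink is excluded. I'll confirm it in an enlarged crop.

```bash
python3 - <<'E'
from h import *
c=cap('top'); im=c['img']
cv2.imwrite('pics/top.png',im)
a=cv2.resize(im[195:340,150:350,::-1],None,fx=4,fy=4,interpolation=cv2.INTER_CUBIC); cv2.imwrite('pics/case1.png',a)
a=cv2.resize(im[125:325,315:515,::-1],None,fx=3,fy=3,interpolation=cv2.INTER_CUBIC); cv2.imwrite('pics/obj1.png',a)
hsv=cv2.cvtColor(im,cv2.COLOR_RGB2HSV)
for n,(u,v) in dict(sand=(345,237),off=(456,258),steel=(378,293),wood=(420,290),wood2=(380,230),case=(245,245),tin=(290,177),bot=(240,320)).items(): print(n,hsv[v,u],hsv[v-3:v+4,u-3:u+4].reshape(-1,3).std(0).round(0))
E
```

```text
sand [ 12 136 144] [0. 1. 1.]
off [ 21  69 243] [1. 3. 2.]
steel [ 20  19 236] [1. 3. 4.]
wood [ 18  70 194] [0. 1. 3.]
wood2 [ 17  67 194] [0. 2. 3.]
case [ 45   3 197] [13.  2. 13.]
tin [ 23  13 230] [2. 2. 3.]
bot [17 94 76] [ 2. 52. 69.]
```

View pics/case1.png

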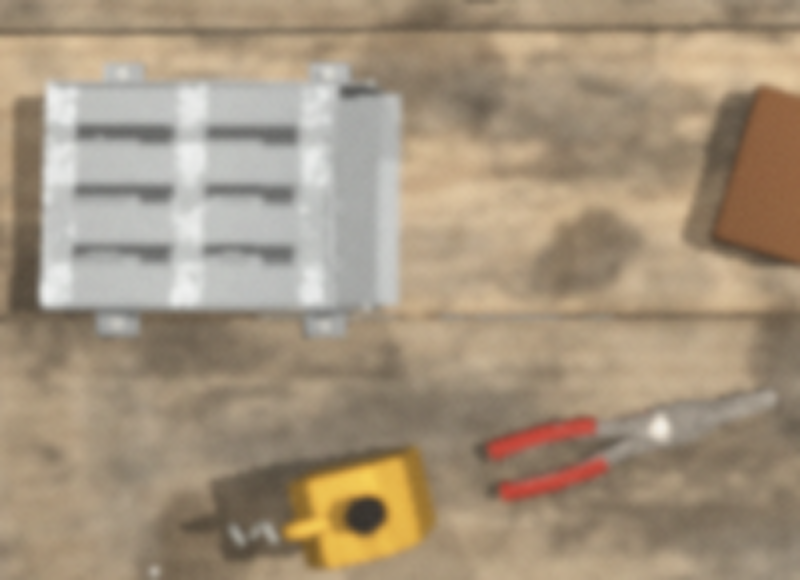

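View pics/obj1.png

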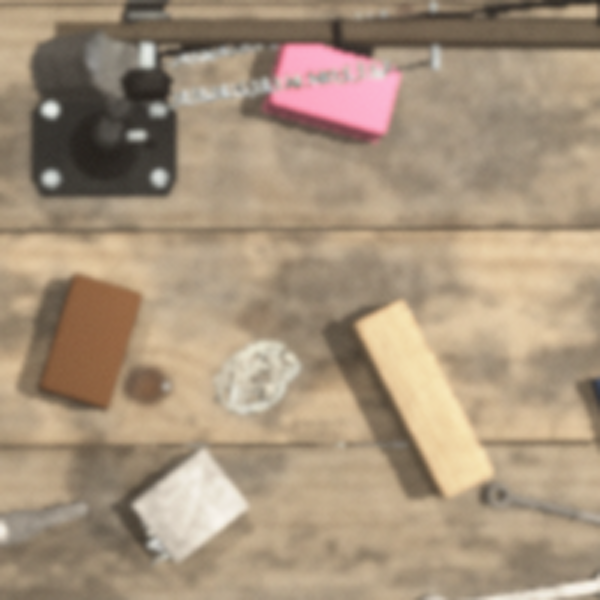

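The enlarged crops confirm the brown block at crop (40–141, 275–408), while the pink one at (335,90) is the look-alike. The case roof's back corners are at crop (45,85) and (40,307), and its lip corners at (402,95) and (398,305).

```bash
cat >> h.py <<'E'
def rect(c,pts,z):
    P=np.array([onz(c,u,v,z)[:2]*1000 for u,v in pts],np.float32); (m,s,a)=cv2.minAreaRect(P); b=cv2.boxPoints((m,s,a))
    e=[b[1]-b[0],b[2]-b[1]]; L=max(e,key=np.linalg.norm); return np.round(m,1),np.round(s,1),round(float(np.degrees(np.arctan2(L[1],L[0]))%180),1)
E
python3 - <<'E'
from h import *
c=cap('top'); im=c['img']; hsv=cv2.cvtColor(im,cv2.COLOR_RGB2HSV).astype(int)
H,S,V=hsv[...,0],hsv[...,1],hsv[...,2]
A=lambda L,o,k:[(o[0]+x/k,o[1]+y/k) for x,y in L]
hand=dict(off=([(357,322),(402,299),(493,472),(446,496)],.030),sand=([(75,275),(141,293),(106,408),(41,387)],.028),steel=([(132,507),(203,448),(248,507),(179,560)],.022))
for n,(L,z) in hand.items(): print(n,'hand',*rect(c,A(L,(315,125),3),z))
for n,m,b,z in (('off',(V>218)&(S>45),(425,215,485,300),.03),('sand',(S>110)&(H<15),(320,210,364,268),.028),('steel',(S<45)&(V>150),(355,270,402,318),.022),('bottle',(S>150)&(V>120),(215,295,265,345),.1),('pliers',(S>120)&(H<8)|((S>120)&(H>170)),(265,285,350,325),.01)):
    k=np.zeros(m.shape,np.uint8); x0,y0,x1,y1=b; k[y0:y1,x0:x1]=m[y0:y1,x0:x1]
    k=cv2.morphologyEx(k,cv2.MORPH_OPEN,np.ones((3,3)))
    q=max(cv2.findContours(k,0,1)[0],key=cv2.contourArea).reshape(-1,2); print(n,'mask',*rect(c,q,z))
for n,L,z in (('roofback',[(45,85),(40,307)],.046),('rooffront',[(333,82),(328,305)],.048),('lip',[(402,95),(398,305)],0),('flooredge',[(379,95),(376,303)],.002)):
    P=[onz(c,*p,z)*1000 for p in A(L,(150,195),4)]; d=P[1]-P[0]; print(n,[p.round(0)[:2] for p in P],np.hypot(*d[:2]).round(1),np.degrees(np.arctan2(d[1],d[0])).round(1))
print('tin',onz(c,290.5,177,.07))
E
```

```text
off hand [ 517.4 -375.1] [158.1  43.4] 25.9
sand hand [ 565.4 -103.8] [55.8 98.2] 162.4
steel hand [ 430.7 -182.3] [60.  75.2] 126.7
off mask [ 517.8 -375.9] [158.5  44.8] 26.5
sand mask [ 565.6 -102.7] [58.8 98.2] 162.4
steel mask [ 429.7 -179.7] [61.7 85. ] 127.7
bottle mask [371.5 144. ] [52.6 82.1] 103.0
pliers mask [407.3  45.2] [13.1 66.7] 104.8
roofback [array([621., 342.]), array([487., 342.])] 134.0 179.8
rooffront [array([621., 167.]), array([487., 169.])] 133.9 179.1
lip [array([619., 132.]), array([487., 134.])] 131.6 179.1
flooredge [array([618., 146.]), array([488., 147.])] 130.1 179.5
tin [0.70936885 0.02726297 0.07      ]
```

```bash
cat > plan.py <<'E'
# usage: plan.py x y z(mm) xyaw(deg): shift (tool axes, mm) and turn from the measured pose
import sys, numpy as np
from scipy.spatial.transform import Rotation as Ro
from station import r
s=r.sense(); p=np.array(s['tcp_pos'])*1000; R=np.array(s['ee_rot'])
print('t',s['time_s'],'p',p.round(1),'yaw',np.degrees(np.arctan2(R[1,0],R[0,0])).round(1),'j',np.round(s['joints'],0),'w',round(s['gripper_width'],3),'F',np.round(s['wrist_force'],1))
v=list(map(float,sys.argv[1:]))
for x,y,z,a in zip(*[iter(v)]*4):
    a=np.radians(a); T=np.array([[np.cos(a),np.sin(a),0],[np.sin(a),-np.cos(a),0],[0,0,-1]])
    print((x,y,z),'shift',(R.T@(np.array([x,y,z])-p)).round(1),'turn',Ro.from_matrix(R.T@T).as_rotvec().round(3))
E
python3 plan.py 594 -112 160 -17.6
```

```text
t 0.2 p [223.4 583.3 246.9] yaw -21.0 j [ 84.  22.   0.  -0. -68. -15.] w 1.005 F [-0.7 -1.4 -0.8]
(594.0, -112.0, 160.0) shift [594.8 516.6  87.6] turn [ 0.001 -0.    -0.059]
```

>>> move_arm(
  series=[
    {"grip": 1, "xyz": [595, 517, 20], "angular": [0, 0, -0.06]},
    {"grip": 1, "xyz": [595, 517, 20], "angular": [0, 0, -0.06]},
    {"grip": 1, "xyz": [595, 517, 20], "angular": [0, 0, -0.06]},
    {"grip": 1, "xyz": [595, 517, 20], "angular": [0, 0, -0.06]},
    {"grip": 1, "xyz": [595, 517, 20], "angular": [0, 0, -0.06]},
    {"grip": 1, "xyz": [595, 517, 20], "angular": [0, 0, -0.06]},
    {"grip": 1, "xyz": [595, 517, 20], "angular": [0, 0, -0.06]},
    {"grip": 1, "xyz": [595, 517, 20], "angular": [0, 0, -0.06]},
    {"grip": 1, "xyz": [595, 517, 20], "angular": [0, 0, -0.06]},
    {"grip": 1, "xyz": [595, 517, 20], "angular": [0, 0, -0.06]},
  ],
)

```text
time_s: 1.2
tcp_pos: [0.4591, 0.1406, 0.2351]
ee_rot: [[0.954, -0.301, 0.0], [-0.301, -0.954, 0.0], [0.0, -0.001, -1.0]]
wrist_force: [1.3, 1.1, 0.1]
gripper_width: 1.004
gripper_force: 0.0
```

```bash
python3 plan.py 594 -112 100 -17.6
```

```text
t 1.2 p [459.1 140.6 235.1] yaw -17.5 j [ 36.   8. -20.  -0. -61.  36.] w 1.004 F [1.3 1.1 0.1]
(594.0, -112.0, 100.0) shift [204.6 200.4 135. ] turn [-0.001 -0.     0.002]
```

>>> move_arm(
  series=[
    {"grip": 1, "xyz": [205, 200, 100], "angular": [0, 0, 0]},
    {"grip": 1, "xyz": [205, 200, 100], "angular": [0, 0, 0]},
    {"grip": 1, "xyz": [205, 200, 100], "angular": [0, 0, 0]},
    {"grip": 1, "xyz": [205, 200, 100], "angular": [0, 0, 0]},
    {"grip": 1, "xyz": [205, 200, 100], "angular": [0, 0, 0]},
    {"grip": 1, "xyz": [205, 200, 100], "angular": [0, 0, 0]},
    {"grip": 1, "xyz": [205, 200, 100], "angular": [0, 0, 0]},
    {"grip": 1, "xyz": [205, 200, 135], "angular": [0, 0, 0]},
    {"grip": 1, "xyz": [205, 200, 135], "angular": [0, 0, 0]},
  ],
)

```text
time_s: 2.1
tcp_pos: [0.5904, -0.1101, 0.0956]
ee_rot: [[0.953, -0.303, -0.01], [-0.303, -0.953, 0.001], [-0.01, 0.002, -1.0]]
wrist_force: [-1.6, 0.1, -1.6]
gripper_width: 1.0
gripper_force: 0.0
```

```bash
python3 plan.py 594 -112 28 -17.6; python3 - <<'E'
from h import *
a=cap('scene')
save(a,'s2.png',(230,180,450,345),3.6)
E
```

```text
t 2.1 p [ 590.4 -110.1   95.6] yaw -17.6 j [  5.  28. -14.  -0. -49.  68.] w 1.0 F [-1.6  0.1 -1.6]
(594.0, -112.0, 28.0) shift [ 4.7  0.6 67.6] turn [ 0.002  0.01  -0.001]
```

View pics/s2.png

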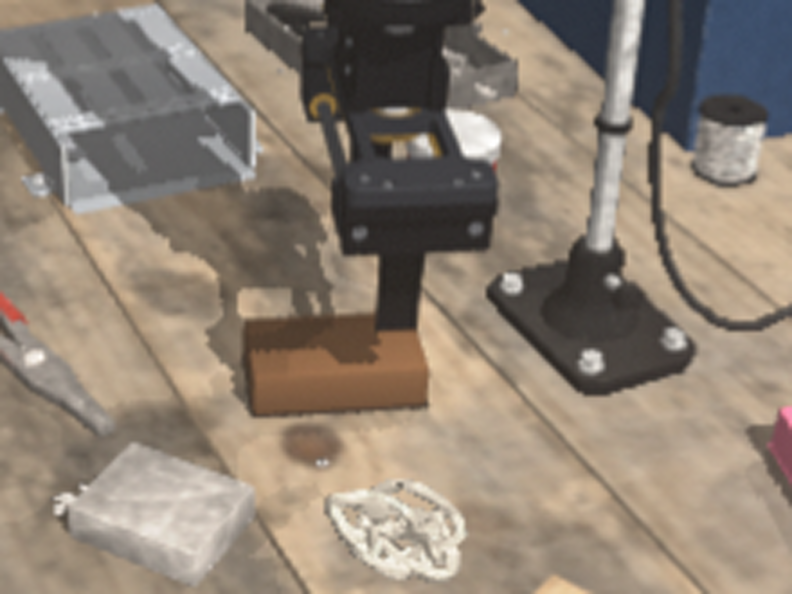

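The crop shows the open jaws over the far end of the brown block (crop 380–425, 330), clear of the lamp base at (590,320).

>>> move_arm(
  series=[
    {"grip": 1, "xyz": [2, 0, 45], "angular": [0, 0, 0]},
    {"grip": 1, "xyz": [2, 0, 68], "angular": [0, 0, 0]},
    {"grip": 1, "xyz": [2, 0, 68], "angular": [0, 0, 0]},
    {"grip": 0, "xyz": [2, 0, 68], "angular": [0, 0, 0]},
    {"grip": 0, "xyz": [2, 0, 68], "angular": [0, 0, 0]},
    {"grip": 0, "xyz": [2, 0, 68], "angular": [0, 0, 0]},
    {"grip": 0, "xyz": [2, 0, 68], "angular": [0, 0, 0]},
    {"grip": 0, "xyz": [2, 0, 68], "angular": [0, 0, 0]},
    {"grip": 0, "xyz": [2, 0, 68], "angular": [0, 0, 0]},
  ],
)

```text
time_s: 3.05
tcp_pos: [0.5965, -0.1105, 0.0332]
ee_rot: [[0.954, -0.301, 0.002], [-0.301, -0.954, -0.0], [0.002, -0.0, -1.0]]
wrist_force: [-1.1, 1.5, 5.5]
gripper_width: 0.696
gripper_force: 30.0
```

```bash
python3 plan.py 522 -10 110 -90.4
```

```text
t 3.05 p [ 596.5 -110.5   33.2] yaw -17.5 j [  5.  33. -16.   0. -41.  68.] w 0.696 F [-1.1  1.5  5.5]
(522.0, -10.0, 110.0) shift [-101.1  -73.5  -76.9] turn [-1.000e-03 -1.000e-03  1.272e+00]
```

>>> move_arm(
  series=[
    {"grip": 0, "xyz": [0, 0, -45], "angular": [0, 0, 0.05]},
    {"grip": 0, "xyz": [-100, -74, -77], "angular": [0, 0, 1.272]},
    {"grip": 0, "xyz": [-100, -74, -77], "angular": [0, 0, 1.272]},
    {"grip": 0, "xyz": [-100, -74, -77], "angular": [0, 0, 1.272]},
    {"grip": 0, "xyz": [-100, -74, -77], "angular": [0, 0, 1.272]},
    {"grip": 0, "xyz": [-100, -74, -77], "angular": [0, 0, 1.272]},
    {"grip": 0, "xyz": [-100, -74, -77], "angular": [0, 0, 1.272]},
    {"grip": 0, "xyz": [-100, -74, -77], "angular": [0, 0, 1.272]},
    {"grip": 0, "xyz": [-100, -74, -77], "angular": [0, 0, 1.272]},
    {"grip": 0, "xyz": [-100, -74, -77], "angular": [0, 0, 1.272]},
  ],
)

```text
time_s: 4.05
tcp_pos: [0.5223, -0.0099, 0.1086]
ee_rot: [[-0.011, -1.0, -0.001], [-1.0, 0.011, 0.0], [-0.0, 0.001, -1.0]]
wrist_force: [-0.0, -0.4, -1.0]
gripper_width: 0.702
gripper_force: 30.0
```

```bash
python3 plan.py 523 42 38 -90.4 523 132 38 -90.4; python3 - <<'E'
from h import *
c=cap('top'); save(c,'t3.png',(150,150,350,300),4)
E
```

```text
t 4.05 p [522.3  -9.9 108.6] yaw -90.6 j [ 17.  21. -24.  -0. -45. -17.] w 0.702 F [-0.  -0.4 -1. ]
(523.0, 42.0, 38.0) shift [-51.9  -0.2  70.6] turn [ 0.001  0.    -0.004]
(523.0, 132.0, 38.0) shift [-141.9    0.8   70.6] turn [ 0.001  0.    -0.004]
```

View pics/t3.png

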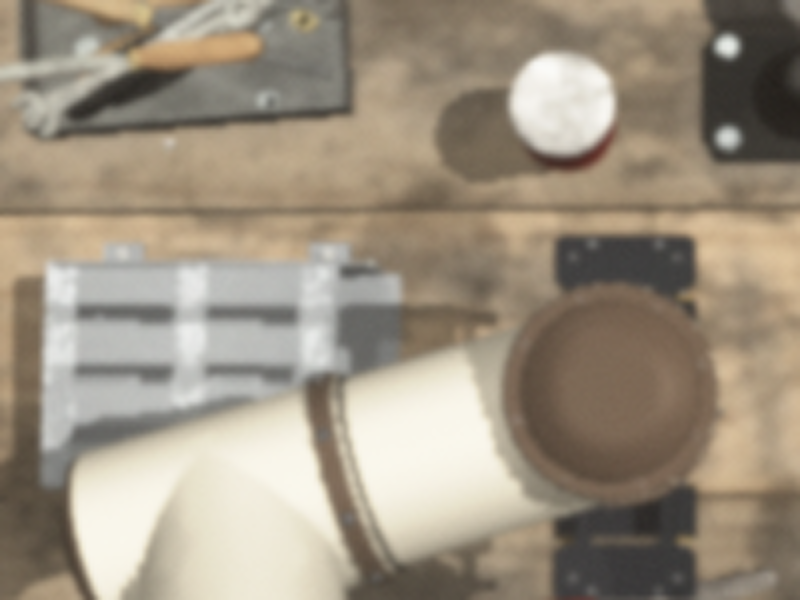

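The crop shows the gripper body lying along world x (crop column 625, rows 237–600), with the tin at (562,105) well clear. Next is the descent and insertion.

>>> move_arm(
  series=[
    {"grip": 0, "xyz": [-10, 0, 40], "angular": [0, 0, 0]},
    {"grip": 0, "xyz": [-30, 0, 70], "angular": [0, 0, 0]},
    {"grip": 0, "xyz": [-40, 0, 70], "angular": [0, 0, 0]},
    {"grip": 0, "xyz": [-60, 0, 70], "angular": [0, 0, 0]},
    {"grip": 0, "xyz": [-80, 0, 70], "angular": [0, 0, 0]},
    {"grip": 0, "xyz": [-100, 0, 70], "angular": [0, 0, 0]},
    {"grip": 0, "xyz": [-120, 1, 70], "angular": [0, 0, 0]},
    {"grip": 0, "xyz": [-140, 1, 70], "angular": [0, 0, 0]},
    {"grip": 0, "xyz": [-140, 1, 73], "angular": [0, 0, 0]},
    {"grip": 0, "xyz": [-140, 1, 73], "angular": [0, 0, 0]},
  ],
)

```text
time_s: 5.1
tcp_pos: [0.5227, 0.1304, 0.0365]
ee_rot: [[-0.006, -1.0, 0.0], [-1.0, 0.006, 0.0], [-0.0, -0.0, -1.0]]
wrist_force: [0.9, -0.2, -1.0]
gripper_width: 0.695
gripper_force: 30.0
```

>>> move_arm(
  series=[
    {"grip": 1, "xyz": [0, 0, 0], "angular": [0, 0, 0]},
    {"grip": 1, "xyz": [0, 0, 0], "angular": [0, 0, 0]},
    {"grip": 1, "xyz": [0, 0, 0], "angular": [0, 0, 0]},
    {"grip": 1, "xyz": [0, 0, -45], "angular": [0, 0, 0]},
    {"grip": 1, "xyz": [45, 0, -45], "angular": [0, 0, 0]},
    {"grip": 0.25, "xyz": [58, 0, -45], "angular": [0, 0, 0]},
    {"grip": 0.25, "xyz": [58, 0, -40], "angular": [0, 0, 0]},
    {"grip": 0.25, "xyz": [58, 0, 0], "angular": [0, 0, 0]},
    {"grip": 0.25, "xyz": [58, 0, 0], "angular": [0, 0, 0]},
    {"grip": 0.25, "xyz": [58, 0, 0], "angular": [0, 0, 0]},
  ],
)

```text
time_s: 6.1
tcp_pos: [0.5218, 0.0722, 0.0352]
ee_rot: [[-0.006, -1.0, -0.003], [-1.0, 0.006, -0.002], [0.002, 0.003, -1.0]]
wrist_force: [1.0, 0.4, -0.2]
gripper_width: 0.63
gripper_force: 0.0
```

>>> move_arm(
  series=[
    {"grip": 0.25, "xyz": [-15, 0, 0], "angular": [0, 0, 0]},
    {"grip": 0.25, "xyz": [-25, 0, 0], "angular": [0, 0, 0]},
    {"grip": 0.25, "xyz": [-35, 0, 0], "angular": [0, 0, 0]},
    {"grip": 0.25, "xyz": [-45, 0, 0], "angular": [0, 0, 0]},
    {"grip": 0.25, "xyz": [-55, 0, 0], "angular": [0, 0, 0]},
    {"grip": 0.25, "xyz": [-65, 0, 0], "angular": [0, 0, 0]},
    {"grip": 0.25, "xyz": [-72, 0, 0], "angular": [0, 0, 0]},
    {"grip": 0.25, "xyz": [-78, 0, 0], "angular": [0, 0, 0]},
    {"grip": 0.25, "xyz": [-78, 0, 0], "angular": [0, 0, 0]},
  ],
)

```text
time_s: 7.0
tcp_pos: [0.523, 0.151, 0.0358]
ee_rot: [[-0.006, -1.0, 0.0], [-1.0, 0.006, 0.0], [-0.0, -0.0, -1.0]]
wrist_force: [0.3, -0.5, 0.2]
gripper_width: 0.25
gripper_force: 0.0
```

```bash
python3 plan.py 442 -197 100 -53.3
```

```text
t 7.0 p [523.  151.   35.8] yaw -90.4 j [ 33.  29. -25.  -0. -36. -34.] w 0.25 F [ 0.3 -0.5  0.2]
(442.0, -197.0, 100.0) shift [348.5  78.8 -64.4] turn [-0.001  0.    -0.647]
```

>>> move_arm(
  series=[
    {"grip": 0.25, "xyz": [20, 0, 0], "angular": [0, 0, 0]},
    {"grip": 0.5, "xyz": [50, 0, -40], "angular": [0, 0, 0]},
    {"grip": 1, "xyz": [90, 20, -64], "angular": [0, 0, -0.12]},
    {"grip": 1, "xyz": [346, 81, -64], "angular": [0, 0, -0.647]},
    {"grip": 1, "xyz": [346, 81, -64], "angular": [0, 0, -0.647]},
    {"grip": 1, "xyz": [346, 81, -64], "angular": [0, 0, -0.647]},
    {"grip": 1, "xyz": [346, 81, -64], "angular": [0, 0, -0.647]},
    {"grip": 1, "xyz": [346, 81, -64], "angular": [0, 0, -0.647]},
    {"grip": 1, "xyz": [346, 81, -64], "angular": [0, 0, -0.647]},
    {"grip": 1, "xyz": [346, 81, -64], "angular": [0, 0, -0.647]},
  ],
)

```text
time_s: 8.0
tcp_pos: [0.4381, -0.198, 0.0997]
ee_rot: [[0.593, -0.806, -0.0], [-0.806, -0.593, 0.0], [-0.0, 0.0, -1.0]]
wrist_force: [-0.6, 0.9, 0.3]
gripper_width: 0.955
gripper_force: 0.0
```

```bash
python3 plan.py 440 -195 29 -53.3; python3 - <<'E'
from h import *
a=cap('scene')
A=a['img'][175:265,170:350]; B=a['img'][220:350,200:330]
A=cv2.resize(A,(800,400),interpolation=3); B=cv2.resize(B,(400,400),interpolation=3)
cv2.imwrite('pics/s4.png',cv2.resize(np.hstack([A,B])[:,:,::-1],(800,267)))
b=cap('top'); 
E
```

```text
t 8.0 p [ 438.1 -198.    99.7] yaw -53.7 j [ -5.  18. -31.  -0. -41.  41.] w 0.955 F [-0.6  0.9  0.3]
(440.0, -195.0, 29.0) shift [-1.3 -3.4 70.7] turn [ 0.     0.    -0.006]
```

View pics/s4.png

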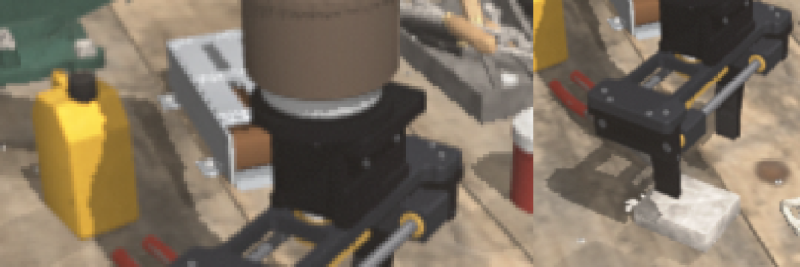

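The crop shows the brown block inside the case by its near wall (crop 235–270, 130–165). The jaws are over the steel block (left finger at crop (667,180)).

>>> move_arm(
  series=[
    {"grip": 1, "xyz": [0, -2, 30], "angular": [0, 0, 0]},
    {"grip": 1, "xyz": [0, -2, 60], "angular": [0, 0, 0]},
    {"grip": 1, "xyz": [0, -2, 71], "angular": [0, 0, 0]},
    {"grip": 1, "xyz": [0, -2, 71], "angular": [0, 0, 0]},
    {"grip": 0, "xyz": [0, -2, 71], "angular": [0, 0, 0]},
    {"grip": 0, "xyz": [0, -2, 71], "angular": [0, 0, 0]},
    {"grip": 0, "xyz": [0, -2, 71], "angular": [0, 0, 0]},
    {"grip": 0, "xyz": [0, -2, 71], "angular": [0, 0, 0]},
    {"grip": 0, "xyz": [0, -2, 71], "angular": [0, 0, 0]},
    {"grip": 0, "xyz": [0, -2, 71], "angular": [0, 0, 0]},
  ],
)

```text
time_s: 9.1
tcp_pos: [0.4414, -0.1941, 0.0296]
ee_rot: [[0.598, -0.802, 0.001], [-0.802, -0.598, -0.0], [0.001, -0.001, -1.0]]
wrist_force: [-1.1, 1.2, 5.4]
gripper_width: 0.687
gripper_force: 30.0
```

```bash
python3 plan.py 523 0 100 -90.4
```

```text
t 9.1 p [ 441.4 -194.1   29.6] yaw -53.3 j [ -4.  25. -34.   0. -31.  41.] w 0.687 F [-1.1  1.2  5.4]
(523.0, 0.0, 100.0) shift [-106.8 -181.5  -70.4] turn [-0.001 -0.001  0.648]
```

>>> move_arm(
  series=[
    {"grip": 0, "xyz": [0, 0, -40], "angular": [0, 0, 0]},
    {"grip": 0, "xyz": [-107, -181, -70], "angular": [0, 0, 0.648]},
    {"grip": 0, "xyz": [-107, -181, -70], "angular": [0, 0, 0.648]},
    {"grip": 0, "xyz": [-107, -181, -70], "angular": [0, 0, 0.648]},
    {"grip": 0, "xyz": [-107, -181, -70], "angular": [0, 0, 0.648]},
    {"grip": 0, "xyz": [-107, -181, -70], "angular": [0, 0, 0.648]},
    {"grip": 0, "xyz": [-107, -181, -70], "angular": [0, 0, 0.648]},
    {"grip": 0, "xyz": [-107, -181, -70], "angular": [0, 0, 0.648]},
    {"grip": 0, "xyz": [-107, -181, -70], "angular": [0, 0, 0.648]},
  ],
)

```text
time_s: 10.0
tcp_pos: [0.5201, -0.001, 0.0972]
ee_rot: [[-0.009, -1.0, -0.005], [-1.0, 0.009, -0.001], [0.001, 0.005, -1.0]]
wrist_force: [0.5, 0.3, -7.7]
gripper_width: 0.686
gripper_force: 30.0
```

```bash
python3 plan.py 524 40 33 -90.4 524 130 33 -90.4
```

```text
t 10.0 p [520.1  -1.   97.2] yaw -90.5 j [ 18.  22. -25.  -0. -44. -18.] w 0.686 F [ 0.5  0.3 -7.7]
(524.0, 40.0, 33.0) shift [-41.1  -3.8  64.1] turn [ 0.005 -0.001 -0.002]
(524.0, 130.0, 33.0) shift [-131.1   -3.    64.1] turn [ 0.005 -0.001 -0.002]
```

>>> move_arm(
  series=[
    {"grip": 0, "xyz": [-10, -1, 40], "angular": [0, 0, 0]},
    {"grip": 0, "xyz": [-30, -1, 64], "angular": [0, 0, 0]},
    {"grip": 0, "xyz": [-45, -1, 64], "angular": [0, 0, 0]},
    {"grip": 0, "xyz": [-45, -1, 64], "angular": [0, 0, 0]},
    {"grip": 0, "xyz": [-45, -1, 64], "angular": [0, 0, 0]},
  ],
)

```text
time_s: 10.5
tcp_pos: [0.5238, 0.0447, 0.0354]
ee_rot: [[-0.008, -1.0, 0.001], [-1.0, 0.008, 0.0], [-0.0, -0.001, -1.0]]
wrist_force: [-1.3, -1.4, -7.6]
gripper_width: 0.686
gripper_force: 30.0
```

>>> move_arm(
  series=[
    {"grip": 0, "xyz": [-20, 0, 1], "angular": [0, 0, 0]},
    {"grip": 0, "xyz": [-40, 0, 1], "angular": [0, 0, 0]},
    {"grip": 0, "xyz": [-60, 0, 1], "angular": [0, 0, 0]},
    {"grip": 0, "xyz": [-75, 0, 1], "angular": [0, 0, 0]},
    {"grip": 0, "xyz": [-86, 0, 1], "angular": [0, 0, 0]},
    {"grip": 0, "xyz": [-86, 0, 3], "angular": [0, 0, 0]},
    {"grip": 0, "xyz": [-86, 0, 3], "angular": [0, 0, 0]},
    {"grip": 1, "xyz": [-86, 0, 3], "angular": [0, 0, 0]},
    {"grip": 1, "xyz": [-86, 0, 3], "angular": [0, 0, 0]},
    {"grip": 1, "xyz": [-86, 0, 3], "angular": [0, 0, 0]},
  ],
)

```text
time_s: 11.5
tcp_pos: [0.5252, 0.1307, 0.0328]
ee_rot: [[-0.008, -1.0, 0.002], [-1.0, 0.008, 0.001], [-0.001, -0.002, -1.0]]
wrist_force: [-0.6, -0.4, -0.2]
gripper_width: 0.877
gripper_force: 0.0
```

>>> move_arm(
  series=[
    {"grip": 1, "xyz": [0, 0, -45], "angular": [0, 0, 0]},
    {"grip": 1, "xyz": [45, 0, -45], "angular": [0, 0, 0]},
    {"grip": 0.25, "xyz": [60, 0, -45], "angular": [0, 0, 0]},
    {"grip": 0.25, "xyz": [60, 0, -45], "angular": [0, 0, 0]},
    {"grip": 0.25, "xyz": [60, 0, -10], "angular": [0, 0, 0]},
    {"grip": 0.25, "xyz": [60, 0, -2], "angular": [0, 0, 0]},
    {"grip": 0.25, "xyz": [60, 0, -2], "angular": [0, 0, 0]},
    {"grip": 0.25, "xyz": [60, 0, -2], "angular": [0, 0, 0]},
    {"grip": 0.25, "xyz": [60, 0, -2], "angular": [0, 0, 0]},
  ],
)

```text
time_s: 12.4
tcp_pos: [0.5247, 0.0715, 0.0348]
ee_rot: [[-0.007, -1.0, 0.002], [-1.0, 0.007, 0.001], [-0.001, -0.002, -1.0]]
wrist_force: [0.7, -0.1, 0.6]
gripper_width: 0.45
gripper_force: 0.0
```

>>> move_arm(
  series=[
    {"grip": 0.25, "xyz": [-15, 0, 0], "angular": [0, 0, 0]},
    {"grip": 0.25, "xyz": [-25, 0, 0], "angular": [0, 0, 0]},
    {"grip": 0.25, "xyz": [-33, 0, 0], "angular": [0, 0, 0]},
    {"grip": 0.25, "xyz": [-41, 0, 0], "angular": [0, 0, 0]},
    {"grip": 0.25, "xyz": [-49, 0, 0], "angular": [0, 0, 0]},
    {"grip": 0.25, "xyz": [-56, 0, 0], "angular": [0, 0, 0]},
    {"grip": 0.25, "xyz": [-62, 0, 0], "angular": [0, 0, 0]},
    {"grip": 0.25, "xyz": [-67, 0, 0], "angular": [0, 0, 0]},
    {"grip": 0.25, "xyz": [-71, 0, 0], "angular": [0, 0, 0]},
    {"grip": 0.25, "xyz": [-71, 0, 0], "angular": [0, 0, 0]},
  ],
)

```text
time_s: 13.4
tcp_pos: [0.5235, 0.1402, 0.035]
ee_rot: [[-0.007, -1.0, -0.003], [-1.0, 0.007, -0.004], [0.004, 0.003, -1.0]]
wrist_force: [-0.4, -9.8, 7.9]
gripper_width: 0.257
gripper_force: 4.7
```

```bash
python3 plan.py 554 -358 120 -153.6
```

```text
t 13.4 p [523.5 140.2  35. ] yaw -90.4 j [ 32.  29. -25.   0. -36. -33.] w 0.257 F [-0.4 -9.8  7.9]
(554.0, -358.0, 120.0) shift [498.3 -33.7 -83.1] turn [ 0.    -0.005  1.103]
```

>>> move_arm(
  series=[
    {"grip": 0.25, "xyz": [25, 0, 0], "angular": [0, 0, 0]},
    {"grip": 0.5, "xyz": [55, 0, -35], "angular": [0, 0, 0]},
    {"grip": 1, "xyz": [100, 0, -85], "angular": [0, 0, 0.1]},
    {"grip": 1, "xyz": [300, 20, -85], "angular": [0, 0, 1.1]},
    {"grip": 1, "xyz": [300, 20, -85], "angular": [0, 0, 1.1]},
    {"grip": 1, "xyz": [300, 20, -85], "angular": [0, 0, 1.1]},
    {"grip": 1, "xyz": [300, 20, -85], "angular": [0, 0, 1.1]},
    {"grip": 1, "xyz": [300, 20, -85], "angular": [0, 0, 1.1]},
    {"grip": 1, "xyz": [530, 40, -85], "angular": [0, 0, 1.1]},
    {"grip": 1, "xyz": [530, 40, -85], "angular": [0, 0, 1.1]},
  ],
)

```text
time_s: 14.4
tcp_pos: [0.4932, -0.258, 0.1196]
ee_rot: [[-0.896, -0.444, 0.002], [-0.444, 0.896, -0.0], [-0.001, -0.001, -1.0]]
wrist_force: [0.7, 0.2, 0.8]
gripper_width: 0.964
gripper_force: 0.0
```

```bash
python3 plan.py 484 -392 100 -153.6;  python3 - <<'E'
from h import *
a=cap('scene');b=cap('top')
A=cv2.resize(a['img'][170:260,210:320],None,fx=5,fy=5,interpolation=3)[:, :]; B=cv2.resize(b['img'][205:285,155:255],None,fx=4.5,fy=4.5,interpolation=3)
H=450; B=B[:360]; B=np.vstack([B,np.zeros((90,450,3),np.uint8)]); im=np.hstack([A,B])
cv2.imwrite('pics/m5.png',cv2.resize(im[:,:,::-1],(800,360)))
E
```

```text
t 14.4 p [ 493.2 -258.   119.6] yaw -153.6 j [-11.  23. -19.  -0. -48. -53.] w 0.964 F [0.7 0.2 0.8]
(484.0, -392.0, 100.0) shift [  67.9 -115.9   19.6] turn [-0.001  0.001 -0.   ]
```

View pics/m5.png

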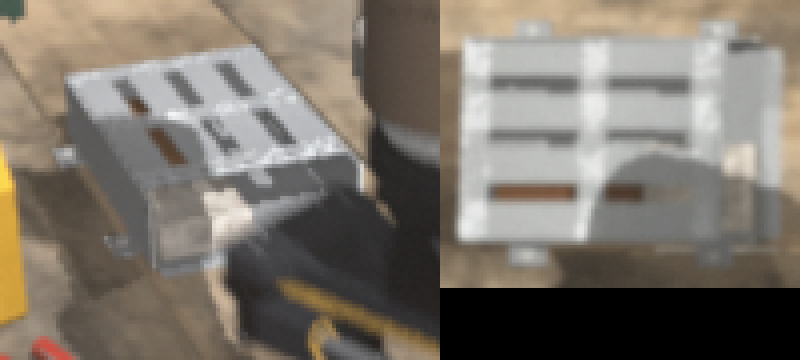

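The picture shows the steel block's end in the case mouth, flat by the near wall (left crop 155–210, 180–260), with the brown block behind it under the slots. Next is the offcut.

>>> move_arm(
  series=[
    {"grip": 1, "xyz": [68, -116, 20], "angular": [0, 0, 0]},
    {"grip": 1, "xyz": [68, -116, 20], "angular": [0, 0, 0]},
    {"grip": 1, "xyz": [68, -116, 20], "angular": [0, 0, 0]},
    {"grip": 1, "xyz": [68, -116, 40], "angular": [0, 0, 0]},
    {"grip": 1, "xyz": [68, -116, 65], "angular": [0, 0, 0]},
    {"grip": 1, "xyz": [68, -116, 88], "angular": [0, 0, 0]},
    {"grip": 1, "xyz": [68, -116, 88], "angular": [0, 0, 0]},
    {"grip": 0, "xyz": [68, -116, 88], "angular": [0, 0, 0]},
    {"grip": 0, "xyz": [68, -116, 88], "angular": [0, 0, 0]},
    {"grip": 0, "xyz": [68, -116, 88], "angular": [0, 0, 0]},
  ],
)

```text
time_s: 15.5
tcp_pos: [0.4846, -0.3918, 0.0326]
ee_rot: [[-0.894, -0.447, 0.003], [-0.447, 0.894, -0.001], [-0.002, -0.002, -1.0]]
wrist_force: [0.2, 0.3, -0.9]
gripper_width: 0.812
gripper_force: 0.0
```

>>> move_arm(
  series=[
    {"grip": 0, "xyz": [0, 0, 0], "angular": [0, 0, 0]},
    {"grip": 0, "xyz": [0, 0, 0], "angular": [0, 0, 0]},
    {"grip": 0, "xyz": [0, 0, 0], "angular": [0, 0, 0]},
    {"grip": 0, "xyz": [0, 0, 0], "angular": [0, 0, 0]},
    {"grip": 0, "xyz": [0, 0, 0], "angular": [0, 0, 0]},
  ],
)

```text
time_s: 16.0
tcp_pos: [0.4833, -0.3915, 0.0312]
ee_rot: [[-0.895, -0.446, -0.001], [-0.446, 0.895, 0.0], [0.0, 0.001, -1.0]]
wrist_force: [0.4, 2.9, 3.6]
gripper_width: 0.512
gripper_force: 30.0
```

```bash
python3 plan.py 589 -30 105 -90.4
```

```text
t 16.0 p [ 483.3 -391.5   31.2] yaw -153.5 j [-24.  34. -14.  -0. -42. -39.] w 0.512 F [0.4 2.9 3.6]
(589.0, -30.0, 105.0) shift [-256.   276.3  -73.8] turn [ 1.000e-03 -0.000e+00 -1.101e+00]
```

>>> move_arm(
  series=[
    {"grip": 0, "xyz": [0, 0, -40], "angular": [0, 0, 0]},
    {"grip": 0, "xyz": [-20, 20, -80], "angular": [0, 0, -0.1]},
    {"grip": 0, "xyz": [-256, 276, -80], "angular": [0, 0, -1.101]},
    {"grip": 0, "xyz": [-256, 276, -80], "angular": [0, 0, -1.101]},
    {"grip": 0, "xyz": [-256, 276, -80], "angular": [0, 0, -1.101]},
    {"grip": 0, "xyz": [-256, 276, -80], "angular": [0, 0, -1.101]},
    {"grip": 0, "xyz": [-256, 276, -80], "angular": [0, 0, -1.101]},
    {"grip": 0, "xyz": [-256, 276, -80], "angular": [0, 0, -1.101]},
    {"grip": 0, "xyz": [-256, 276, -80], "angular": [0, 0, -1.101]},
    {"grip": 0, "xyz": [-256, 276, -80], "angular": [0, 0, -1.101]},
  ],
)

```text
time_s: 17.0
tcp_pos: [0.5914, -0.0253, 0.1106]
ee_rot: [[0.001, -1.0, 0.002], [-1.0, -0.001, 0.001], [-0.001, -0.002, -1.0]]
wrist_force: [0.4, -1.1, -1.2]
gripper_width: 0.514
gripper_force: 30.0
```

```bash
python3 plan.py 589 -5 36 -90.4 589 130 36 -90.4; python3 - <<'E'
from h import *
a=cap('scene');b=cap('top')
A=cv2.resize(a['img'][150:330,180:400],None,fx=2.5,fy=2.5,interpolation=3); B=cv2.resize(b['img'][150:300,155:355],None,fx=3,fy=3,interpolation=3)
im=np.hstack([A,B]); cv2.imwrite('pics/m6.png',cv2.resize(im[:,:,::-1],None,fx=.69,fy=.69))
E
```

```text
t 17.0 p [591.4 -25.3 110.6] yaw -89.9 j [ 13.  26. -15.  -0. -49. -13.] w 0.514 F [ 0.4 -1.1 -1.2]
(589.0, -5.0, 36.0) shift [-20.3   2.5  74.6] turn [-0.002  0.001  0.008]
(589.0, 130.0, 36.0) shift [-155.3    2.3   74.7] turn [-0.002  0.001  0.008]
```

View pics/m6.png

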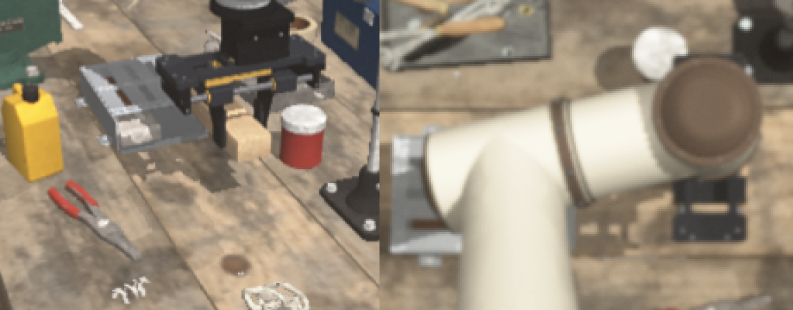

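The offcut is held level (left crop (245,130)) and the tin stands clear to its right at (303,135). The steel block sits in the mouth at (140,130).

>>> move_arm(
  series=[
    {"grip": 0, "xyz": [0, 1, 25], "angular": [0, 0, 0.008]},
    {"grip": 0, "xyz": [0, 1, 50], "angular": [0, 0, 0.008]},
    {"grip": 0, "xyz": [-5, 1, 74], "angular": [0, 0, 0.008]},
    {"grip": 0, "xyz": [-15, 1, 74], "angular": [0, 0, 0.008]},
    {"grip": 0, "xyz": [-15, 1, 74], "angular": [0, 0, 0.008]},
    {"grip": 0, "xyz": [-15, 1, 74], "angular": [0, 0, 0.008]},
  ],
)

```text
time_s: 17.7
tcp_pos: [0.5894, -0.0156, 0.0382]
ee_rot: [[-0.015, -1.0, 0.003], [-1.0, 0.015, 0.0], [-0.0, -0.002, -1.0]]
wrist_force: [-0.7, 0.0, -1.1]
gripper_width: 0.517
gripper_force: 30.0
```

>>> move_arm(
  series=[
    {"grip": 0, "xyz": [-15, 1, 1], "angular": [0, 0, -0.008]},
    {"grip": 0, "xyz": [-33, 2, 2], "angular": [0, 0, -0.008]},
    {"grip": 0, "xyz": [-50, 2, 2], "angular": [0, 0, -0.008]},
    {"grip": 0, "xyz": [-68, 2, 2], "angular": [0, 0, -0.008]},
    {"grip": 0, "xyz": [-86, 2, 2], "angular": [0, 0, -0.008]},
    {"grip": 0, "xyz": [-104, 2, 2], "angular": [0, 0, -0.008]},
    {"grip": 0, "xyz": [-122, 2, 2], "angular": [0, 0, -0.008]},
    {"grip": 0, "xyz": [-137, 2, 2], "angular": [0, 0, -0.008]},
    {"grip": 0, "xyz": [-145, 2, 2], "angular": [0, 0, -0.008]},
    {"grip": 0, "xyz": [-145, 2, 3], "angular": [0, 0, -0.008]},
  ],
)

```text
time_s: 18.7
tcp_pos: [0.5888, 0.1309, 0.0339]
ee_rot: [[-0.005, -1.0, 0.0], [-1.0, 0.005, 0.0], [-0.0, -0.0, -1.0]]
wrist_force: [0.6, 1.0, -2.1]
gripper_width: 0.514
gripper_force: 30.0
```

>>> move_arm(
  series=[
    {"grip": 1, "xyz": [0, 0, 0], "angular": [0, 0, 0]},
    {"grip": 1, "xyz": [0, 0, 0], "angular": [0, 0, 0]},
    {"grip": 1, "xyz": [0, 0, 0], "angular": [0, 0, 0]},
    {"grip": 1, "xyz": [0, 0, -45], "angular": [0, 0, 0]},
    {"grip": 0.15, "xyz": [45, 0, -45], "angular": [0, 0, 0]},
    {"grip": 0.15, "xyz": [75, 0, -45], "angular": [0, 0, 0]},
    {"grip": 0.15, "xyz": [75, 0, -45], "angular": [0, 0, 0]},
    {"grip": 0.15, "xyz": [75, 0, -45], "angular": [0, 0, 0]},
    {"grip": 0.15, "xyz": [75, 0, -45], "angular": [0, 0, 0]},
    {"grip": 0.15, "xyz": [75, 0, -45], "angular": [0, 0, 0]},
  ],
)

```text
time_s: 19.7
tcp_pos: [0.5883, 0.0553, 0.0788]
ee_rot: [[-0.006, -1.0, 0.0], [-1.0, 0.006, 0.0], [-0.0, -0.0, -1.0]]
wrist_force: [-0.5, 0.5, 0.0]
gripper_width: 0.423
gripper_force: 0.0
```

>>> move_arm(
  series=[
    {"grip": 0.15, "xyz": [0, 0, 20], "angular": [0, 0, 0]},
    {"grip": 0.15, "xyz": [0, 0, 41], "angular": [0, 0, 0]},
    {"grip": 0.15, "xyz": [0, 0, 41], "angular": [0, 0, 0]},
    {"grip": 0.15, "xyz": [0, 0, 41], "angular": [0, 0, 0]},
  ],
)

```text
time_s: 20.1
tcp_pos: [0.5882, 0.0551, 0.0378]
ee_rot: [[-0.006, -1.0, -0.001], [-1.0, 0.006, -0.001], [0.001, 0.001, -1.0]]
wrist_force: [0.2, -0.1, 0.4]
gripper_width: 0.158
gripper_force: 0.0
```

>>> move_arm(
  series=[
    {"grip": 0.15, "xyz": [-20, 0, 0], "angular": [0, 0, 0]},
    {"grip": 0.15, "xyz": [-32, 0, 0], "angular": [0, 0, 0]},
    {"grip": 0.15, "xyz": [-43, 0, 0], "angular": [0, 0, 0]},
    {"grip": 0.15, "xyz": [-54, 0, 0], "angular": [0, 0, 0]},
    {"grip": 0.15, "xyz": [-64, 0, 0], "angular": [0, 0, 0]},
    {"grip": 0.15, "xyz": [-74, 0, 0], "angular": [0, 0, 0]},
    {"grip": 0.15, "xyz": [-83, 0, 0], "angular": [0, 0, 0]},
    {"grip": 0.15, "xyz": [-90, 0, 0], "angular": [0, 0, 0]},
    {"grip": 0.15, "xyz": [-95, 0, 0], "angular": [0, 0, 0]},
    {"grip": 0.15, "xyz": [-95, 0, 0], "angular": [0, 0, 0]},
  ],
)

```text
time_s: 21.1
tcp_pos: [0.5888, 0.1506, 0.0376]
ee_rot: [[-0.006, -1.0, 0.0], [-1.0, 0.006, 0.001], [-0.001, -0.0, -1.0]]
wrist_force: [-0.1, -0.0, 0.6]
gripper_width: 0.145
gripper_force: 0.0
```

>>> move_arm(
  series=[
    {"grip": 0.15, "xyz": [20, 0, 0], "angular": [0, 0, 0]},
    {"grip": 0.15, "xyz": [45, 0, 0], "angular": [0, 0, 0]},
    {"grip": 0.15, "xyz": [80, 0, -40], "angular": [0, 0, 0]},
    {"grip": 0.15, "xyz": [120, 0, -80], "angular": [0, 0, 0]},
    {"grip": 0.15, "xyz": [170, 0, -110], "angular": [0, 0, 0]},
    {"grip": 0.15, "xyz": [220, 0, -110], "angular": [0, 0, 0]},
    {"grip": 0.15, "xyz": [270, 0, -110], "angular": [0, 0, 0]},
    {"grip": 0.15, "xyz": [320, 0, -110], "angular": [0, 0, 0]},
    {"grip": 0.15, "xyz": [370, 0, -110], "angular": [0, 0, 0]},
    {"grip": 0.15, "xyz": [420, 0, -110], "angular": [0, 0, 0]},
  ],
)

```text
time_s: 22.1
tcp_pos: [0.5849, -0.2576, 0.1477]
ee_rot: [[-0.008, -1.0, 0.0], [-1.0, 0.008, 0.001], [-0.001, -0.0, -1.0]]
wrist_force: [0.8, 0.4, 0.3]
gripper_width: 0.148
gripper_force: 0.0
```

```bash
python3 plan.py 523 60 90 -90.4;  python3 - <<'E'
from h import *
a=cap('scene');b=cap('top')
cv2.imwrite('pics/top_raw.png',b['img'][:,:,::-1])
A=cv2.resize(a['img'][175:245,220:310],(640,498),interpolation=3)
B=cv2.resize(b['img'][205:285,225:255],(187,498),interpolation=3)
im=np.hstack([A,B])[:, :]; print(im.shape); im=im[:,27:]
cv2.imwrite('pics/m7.png',im[:,:,::-1])
E
```

```text
t 22.1 p [ 584.9 -257.6  147.7] yaw -90.5 j [ -9.  28.  -5.  -0. -57.   9.] w 0.148 F [0.8 0.4 0.3]
(523.0, 60.0, 90.0) shift [-317.1   64.5   57.9] turn [-0.     0.001 -0.001]
(498, 827, 3)
```

View pics/m7.png

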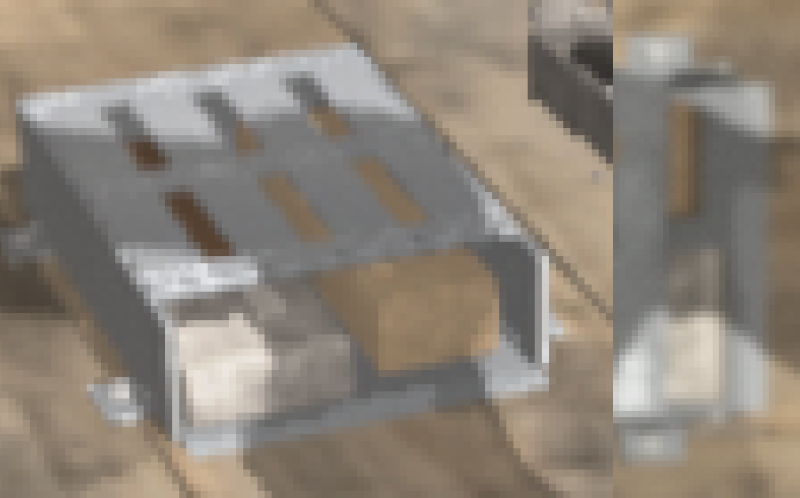

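The picture shows all three lying flat in the case: the steel block at (175–355, 290–420) and the offcut at (330–495, 250–370), both behind the lip, with brown visible through the near slots. I'll do one numeric check of the steel end and the bystanders.

```bash
python3 - <<'E'
from h import *
c=cap('top'); g=cv2.cvtColor(c['img'],cv2.COLOR_RGB2GRAY).astype(float); g0=cv2.cvtColor(cv2.imread('pics/top.png'),cv2.COLOR_BGR2GRAY).astype(float)
print(g[262:268,236:256].mean(0).round(0)); print(g[250:254,236:256].mean(0).round(0))
for u in (241.5,242.5,243.5): print(u,(onz(c,u,264,.024)*1000).round(1))
for u in (243.5,244.5,245.5): print('floor',u,(onz(c,u,264,.002)*1000).round(1))
d=abs(g-g0); print('tin',d[160:195,275:306].mean(),'bottle',d[308:338,222:258].mean(),'pliers',d[292:320,272:345].mean())
E
```

```text
[199. 200. 201. 205. 206. 196. 175. 163. 168. 176. 184. 188. 182. 167.
 153. 145. 140. 136. 131. 128.]
[111. 106. 108. 117. 122. 114. 100.  92.  97. 105. 113. 116. 116. 113.
 108. 105. 104. 104. 104. 104.]
241.5 [504.8 150.   24. ]
242.5 [504.7 147.6  24. ]
243.5 [504.7 145.1  24. ]
floor 243.5 [505.1 148.6   2. ]
floor 244.5 [505.1 146.1   2. ]
floor 245.5 [505.1 143.6   2. ]
tin 2.4700460829493087 bottle 14.332407407407407 pliers 28.434442270058707
```

```bash
python3 - <<'E'
from h import *
c=cap('top'); d=abs(c['img'].astype(int)-cv2.imread('pics/top.png').astype(int)).mean(2)
m=[d[160:195,275:306].mean(),d[308:338,222:258].mean(),d[292:320,272:345].mean()]; print(m)
if max(m)<6: print(r.finish_job())
E
```

```text
[np.float64(3.7440860215053764), np.float64(4.635185185185185), np.float64(26.873450750163077)]
```

```bash
python3 - <<'E'
from h import *
c=cap('top')
for im in (cv2.imread('pics/top.png'),c['img']):
    h=cv2.cvtColor(im,cv2.COLOR_RGB2HSV).astype(int); m=((h[...,1]>120)&((h[...,0]<6)|(h[...,0]>172))).astype(np.uint8); m[:285]=0;m[330:]=0;m[:,:260]=0;m[:,350:]=0
    v,u=np.nonzero(m); print(len(u),u.mean(),v.mean(),u.min(),u.max(),v.min(),v.max(),im[292:320,272:345].mean())
save(c,'m8.png',(140,140,360,340),3)
E
```

```text
225 286.0311111111111 309.12888888888887 272 301 300 319 127.264514024788
219 286.0 309.08675799086757 272 301 300 319 148.33333333333334
```

View pics/m8.png

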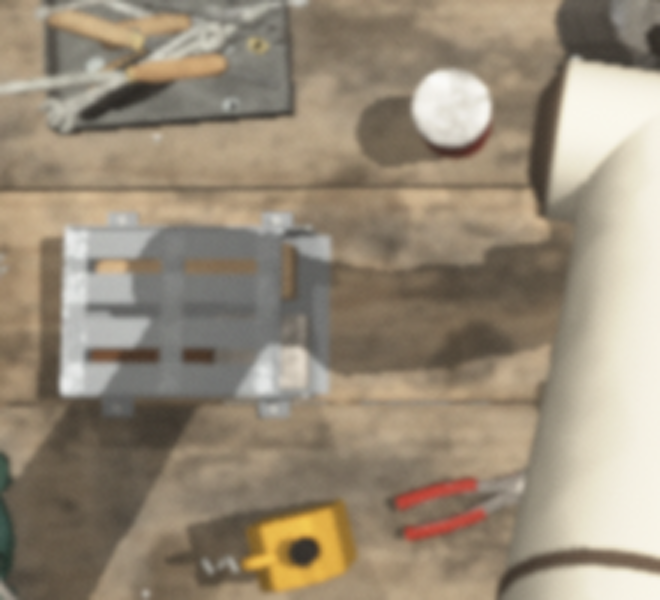

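The pliers haven't moved: their grips have the same pixel centroid (286, 309), and the difference came from the arm covering part of them. The case at (60–330, 228–397) holds all three, and the tin (452,110) and bottle (303,550) are where they were. I'm handing the job in.

```bash
python3 -c "
from station import r
print(r.finish_job())"
```

```text
the job is handed in; nothing more can be done
None
```

I handed the job in at about 22 s of the 72 s: the offcut, brown sanding block and steel block are in the case, which the last images show lying flat with nothing past the front edge, and the tin, bottle and pliers show no movement; the hand-in returned no verdict.

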